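# Balance the wet laundry paddle on the drip ridge

### The job

Put the wooden laundry paddle up to dry on the blue ridge of the white drip tray: lay it flat-side down straight across the ridge, lowering it gently until you feel it touch before you let go, and shift it along until it balances there by itself, level, with both ends up off the counter. Its blade has soaked up an unknown weight of water, so the balance point has to be found by feel; never press it hard on the ridge, and leave the cup, soap, brush and mug where they are.

Things in the scene. Friction and masses are not known exactly. Their poses are not given: they have to be found in the camera images.
- paddle: wooden laundry paddle, loose, 480 mm long, flat on the counter at the start. Origin: mid-length, on the underside; +x along it to the blade, z up. Shaft: pale bar 22 mm wide, 26 mm tall, flat underside, x -240 to +100 mm. Darker blade beyond. The blade's weight is unknown: whole paddle 0.25 to 0.55 kg, balance point on the shaft anywhere from x -25 to +78 mm, new every time
- blade_root (a point): point on the paddle: middle of the shaft's underside where the blade begins, 100 mm ahead of the paddle's origin. The blade is darker wood, 85 mm wide, 14 mm thick, and spans x +100 to +240 mm, z 6 to 20 mm in the paddle's frame; a red band is round the shaft 35 mm from the other end
- stand: white drip tray fixed to the counter, 300 mm (its x) by 150 mm (its y), floor 6 mm and low rims 12 mm above the counter, with a blue upright ridge across its middle along its y. Origin: centre of its underside, on the counter. The paddle stays level only if its balance point lies over the ridge's flat top, else it tips until one end is down
- ridge_top (a point): centre of the ridge's flat top, 50 mm above the counter; the ridge stands on a rubber foot and can lean up to 3 degrees towards a heavier side (1 N m/rad, damped), which stills rocking; its top is 10 mm wide (tray x -5 to +5 mm) and 120 mm long (along the tray's y); this point does not lean; axes as the tray's
- cup: blue measuring cup, loose bystander, 56 mm across, 50 mm tall, origin under its centre
- soap: white soap bar, loose bystander, 80 x 50 x 26 mm, origin under its centre
- brush: scrubbing brush lying on the counter, loose bystander, handle along its x, origin under its middle
- mug: white mug, loose bystander, 80 mm across, 90 mm tall, origin under its centre

How it is judged:
By the outcome, as a careful person would: the job done as asked, in the order asked, and still so for the second after the job is handed in, with the robot touching nothing.
It also fails if it takes over 61 s, if anything falls off the work surface, if the arm or the gripper's body presses on something with over 40 N, if the wrist force passes 120 N, or if a joint passes its speed limit or range.

### The arm

A 7-joint arm with a two-finger parallel gripper is mounted at the origin on the work surface. World frame = base frame: x ahead of the robot, y to its left, z up, the work surface at z = 0. Lengths are in m, angles in rad, forces in N, time in s.
With the tool pointing down it reaches from about 0.4 to 0.85 m from the base axis. Payload 10.4 kg.
Tool frame: the origin (TCP) lies on the centre line of the jaws, within the pads' length; the fingertips stand 11 mm ahead of it and the grasp point (between the pads) lies 8 mm behind it (tip_reach is the distance from the TCP to the fingertips, in m); z points along the fingers, y is the line along which they close (so a half turn about z gives the same grasp; the last joint's range is limited). The gripper opens to 85 mm and grips with 20 to 120 N. Pads are 22 mm wide; open, the fingers measure 114 mm over their backs; the gripper's body (76 mm by 85 mm) begins 54 mm behind the grasp point. The pads swing forward as they close: fully open they stand 13 mm farther back than shut.
Start: joints at [-1.347, 0.332, -0.065, 1.46, 0.022, 1.35, -0.088], TCP at [0.153, 0.606, 0.242] pointing down, gripper open.
Joint ranges: [-2.6, 2.6], [-0.5, 2.12], [-1.47, 1.34], [0.16, 2.42], [-1.27, 4.41], [0.06, 2.06], [-2.6, 2.6]. Speed limits (rad/s): [2.22, 2.22, 2.79, 2.79, 3.14, 3.14, 3.14].

### API

Orientations are given as a unit quaternion [x, y, z, w].
In Python, from workcell import get_obs, camera, hand_in, tip_reach gives the robot as it stands. The module is installed in compiled form; this text tells all that it offers.
- The arm moves only by the tool move_arm, never from a script. Its argument "plan" is a list of rows, each an object with "delta_pos": the shift along the tool's x, y, z in a scale on which 1.0 is 0.75 m, a list of three; "turn": the turn, a rotation vector about the tool's x, y, z in shares of 120 degrees (1.0 is 120 degrees), a list of three; "fingers": the closure, from 0 (fully open) to 1 (shut). A call has 1 to 12 rows; each row is the pose to reach, as a shift and turn from the pose commanded when the call began, along the tool's axes at that moment; what a row does not reach only later rows make up. A row lasts 1/8 s, in which the tool goes at most 62.5 mm and 10.7 degrees, less where a joint would pass 70% of its speed; a pose out of reach is approached as far as the arm can. No shift or turn number may pass 1 either way. A call with a gripper value outside its range is refused whole. The fingers move at their own pace and stop on an object; "force" is the grip in N (left out, the last holds). Time passes only in rows, so rows that repeat a pose let the fingers close. It gives the time, the measured TCP pose, the force, the opening and the grip force at its end, in the units of the state.
- get_obs(): the state, without advancing time (a new reading comes with each control period).
- camera(name): name is "scene" or "top"; returns a dict with "color" (480x640x3 uint8, red, green, blue), "range_z" (480x640 float32, m along the optical axis (not along the pixel's ray), 0 where there is no reading), "fx", "fy", "cx", "cy" (pixels), "R" (3x3) and "t" (3): a world point X has camera coordinates R X + t. Camera axes: x right, y down, z forward; pixel columns grow to the right and rows downward; lengths in m; the calibration is good to about 2 mm. A picture is of the moment at which its call begins.
- hand_in(): hands the job in; it is judged then, once.
The state is a dict: "clock": time; "joint_pos": joint angles; "joint_velocities": joint speeds; "tau": joint torques, N m; "position": TCP position; "ee_rot": TCP orientation; "ft_force": force on the tool from outside, world axes, zero at the start; "torque": the same for the moment, N m; "grip_width": opening from 0.0 (shut) to 1.0 (fully open); "grasp_force": force on a finger pad.
Only numpy, scipy, OpenCV 4.12 (cv2) and the standard library are available. Lean on these libraries where they do the work, as an engineer would, in place of code of your own. Each camera call takes 0.05 s, during which the arm holds its last target. There are 200 camera calls.

## Working session

There is one attempt and no reset: what is moved stays moved. The work goes in short steps, Python scripts to look and compute and a tool call to move; the robot and the scene stay as the last step left them, time stands still between calls to the robot, and variables do not carry over. Pictures are saved under pics/ and viewed, at most 10 in all, crops included, and the job is handed in when it is done.

Besides the shell and the picture viewer there is one more tool, called after "Request:" as a command line: name --argument value ..., lists and objects as JSON in quotes. move_arm: Moves the arm, as the interface text tells. Its arguments: {"type":"object","properties":{"plan":{"type":"array","items":{"type":"object","properties":{"delta_pos":{"type":"array","items":{"type":"number"}},"turn":{"type":"array","items":{"type":"number"}},"fingers":{"type":"number"}}}},"force":{"type":"number"}},"required":["plan"]}

```bash
mkdir -p pics; cat > h.py <<'E'
import numpy as np, cv2
from workcell import get_obs, camera, hand_in, tip_reach
def cloud(c):
    z=c["range_z"]; v,u=np.mgrid[:480,:640]
    P=np.stack([(u-c["cx"])/c["fx"]*z,(v-c["cy"])/c["fy"]*z,z],-1)
    return (P-c["t"])@c["R"]
def snap(n,f):
    c=camera(n); cv2.imwrite("pics/"+f,c["color"][...,::-1]); return c
E
python3 - <<'E'
from h import *
o=get_obs(); print({k:np.round(v,3) for k,v in o.items()})
for n in("top","scene"):
    c=snap(n,n+"0.png"); np.save(n+"0.npy",c,allow_pickle=True)
    print(n, -c["R"].T@c["t"])
E
```

```text
{'clock': np.float64(0.0), 'joint_pos': array([-1.347,  0.333, -0.065,  1.461,  0.022,  1.35 , -0.088]), 'joint_velocities': array([ 0.   ,  0.   ,  0.001,  0.001, -0.001,  0.001, -0.001]), 'tau': array([-1.0000e-03, -6.2544e+01,  4.9000e-02, -3.9161e+01,  1.6000e-02,
        1.0000e-02, -0.0000e+00]), 'position': array([0.153, 0.606, 0.242]), 'ee_rot': array([ 0.123,  0.992, -0.001, -0.   ]), 'ft_force': array([ 0.123,  0.422, -0.368]), 'torque': array([-0.061,  0.052, -0.074]), 'grasp_force': np.float64(0.0), 'grip_width': np.float64(1.001)}
top [0.39095545 0.00968982 1.13291437]
scene [ 1.02698324 -0.54792772  1.18740028]
```

View pics/top0.png

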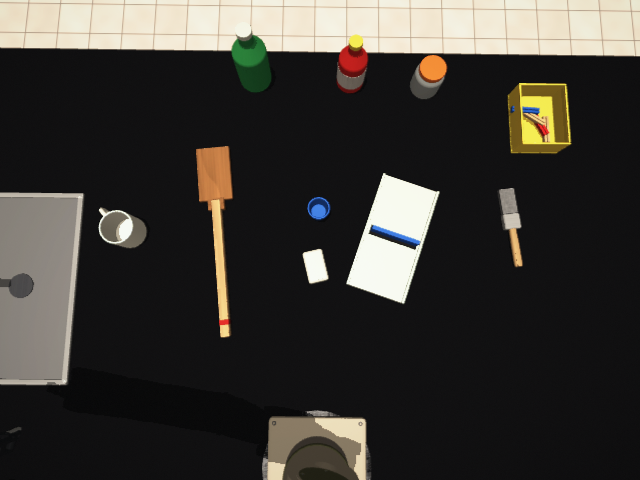

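View pics/scene0.png

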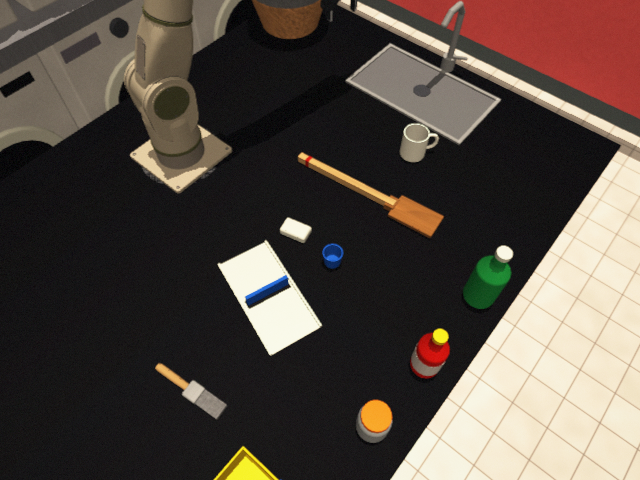

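The top view shows the paddle from its blade at (214,173) to its band at (224,323), and the tray at (393,238) with its ridge from (371,230) to (419,243). The cup (318,208) and soap (315,266) lie between them, the mug is at (122,229) and the brush at (512,227).

```bash
cat >> h.py <<'E'
def rect(P,m):
    q=P[m][:,:2]; r=cv2.minAreaRect((q*1000).astype(np.float32)); b=cv2.boxPoints(r)
    return r,b
def paddle(c):
    """returns band centre, blade centre, dir, from colour"""
    P=cloud(c); h=cv2.cvtColor(c["color"],cv2.COLOR_RGB2HSV); 
    ok=(c["range_z"]>0)&(P[...,2]>0.004)&(P[...,2]<0.2)
    return P,h,ok
E
python3 - <<'E'
from h import *
for n in("top","scene"):
    c=np.load(n+"0.npy",allow_pickle=True).item(); print(n,c["fx"])
    P,h,ok=paddle(c); H,S,V=[h[...,i].astype(int) for i in range(3)]
    work=(P[...,0]>.1)&(P[...,0]<.95)&(abs(P[...,1])<.6)&ok
    blue=(H>100)&(H<130)&(S>150)&(V>60)&work
    wood=(H>5)&(H<28)&(S>60)&(V>100)&work
    red=((H<5)|(H>175))&(S>150)&(V>100)&work
    white=(S<60)&(V>120)&work
    for nm,m in(("blue",blue),("wood",wood),("red",red),("white",white)):
        k,l,s,ce=cv2.connectedComponentsWithStats(m.astype(np.uint8))
        for i in range(1,k):
            if s[i,4]<25: continue
            q=P[l==i]; z=np.percentile(q[:,2],[5,50,95])
            mm=(l==i)&(P[...,2]>z[2]-.004) if nm=="blue" else (l==i)
            r,b=rect(P,mm)
            print(nm,s[i,4],np.round(ce[i]),"z",np.round(z*1000),"c",np.round(r[0],1),"sz",np.round(r[1],1),"ang",round(r[2],1), "mean",np.round(q.mean(0)*1000))
E
```

```text
top 449.86254625458514
blue 78 [531. 110.] z [31. 35. 39.] c [ 883.4 -543.9] sz [39.9 12.9] ang 83.4 mean [ 883. -545.   35.]
blue 344 [318. 207.] z [ 5. 31. 51.] c [618.1   0.8] sz [54.2 52.8] ang 43.2 mean [622.   1.  29.]
blue 290 [395. 236.] z [16. 47. 52.] c [ 552.2 -187.4] sz [118.9   8.4] ang 71.3 mean [ 551. -187.   41.]
wood 213 [432.  76.] z [ 85.  99. 102.] c [ 939.2 -275.9] sz [57.7 21.1] ang 88.4 mean [ 940. -275.   97.]
wood 1747 [529. 119.] z [ 7. 35. 69.] c [ 860.3 -549.2] sz [163.4 101.8] ang 0.2 mean [ 859. -537.   37.]
wood 2950 [216. 208.] z [16. 21. 27.] c [562.1 252.3] sz [438.4  84.6] ang 6.3 mean [622. 258.  21.]
wood 287 [515. 247.] z [12. 18. 22.] c [ 529.9 -494.9] sz [96.  20.2] ang 7.3 mean [ 529. -494.   17.]
wood 122 [224. 330.] z [19. 25. 29.] c [318.9 224.3] sz [28.9 22. ] ang 3.1 mean [319. 224.  24.]
wood 375 [301. 420.] z [ 7. 11. 15.] c [108.9  -1.3] sz [ 17.4 228.5] ang 1.5 mean [109.  38.  11.]
red 130 [353.  68.] z [113. 122. 133.] c [944.1 -78.4] sz [11.7 51.1] ang 0.2 mean [945. -78. 122.]
red 60 [543. 129.] z [21. 24. 27.] c [ 840.8 -579.2] s
[... 1424 characters left out ...]
2. 100. 104.] c [ 938.7 -276.8] sz [22.3 59.5] ang 0.0 mean [ 941. -278.   99.]
wood 425 [240. 465.] z [ 6. 46. 72.] c [ 809.  -519.7] sz [122.6  63.3] ang 39.9 mean [ 798. -530.   43.]
red 58 [422. 340.] z [118. 124. 134.] c [945.3 -78.6] sz [ 9.2 44.9] ang 0.0 mean [946. -83. 125.]
white 739 [416. 141.] z [16. 59. 90.] c [562.1 486.9] sz [106.3  82.4] ang 79.1 mean [566. 477.  57.]
white 457 [295. 229.] z [15. 25. 29.] c [477.8   7.7] sz [80.8 51.8] ang 13.3 mean [481.   5.  24.]
white 4378 [269. 298.] z [ 4.  7. 13.] c [ 553.1 -186.7] sz [153.2 302.6] ang 71.3 mean [ 563. -193.    8.]
white 738 [203. 399.] z [15. 18. 23.] c [ 628.5 -483.4] sz [103.3  40.8] ang 6.4 mean [ 628. -483.   19.]
```

```bash
cat >> h.py <<'E'
from scipy.spatial.transform import Rotation as Rn
def go(target,yaw_ty):
    """deltas (tool axes) from now to target TCP (m), tool y at yaw_ty deg, pointing down"""
    o=get_obs(); R=Rn.from_quat(o["ee_rot"]); a=np.radians(yaw_ty)
    y=np.array([np.cos(a),np.sin(a),0]); z=np.array([0,0,-1.]); T=Rn.from_matrix(np.stack([np.cross(y,z),y,z],1))
    print("delta",np.round(R.inv().apply(np.array(target)-o["position"]),4),"turn",np.round((R.inv()*T).as_rotvec(),4))
def ft(n=12):
    """mean force and moment over n control periods"""
    f=[]
    for _ in range(n):
        camera("top"); o=get_obs(); f.append(np.r_[o["ft_force"],o["torque"]])
    f=np.array(f); print("F/M",np.round(f.mean(0),3),"sd",np.round(f.std(0),3)); return f.mean(0)
E
python3 - <<'E'
from h import *
go([.567,.253,.16],96.3); print(tip_reach)
E
```

```text
delta [-0.488  -0.2407  0.0819] turn [-1.300e-03 -2.000e-04 -3.568e-01]
0.011
```

The rows are not in the units I measure in: shifts go in shares of 0.75 m and turns go in shares of 120 degrees. I convert before sending: -0.488 m / 0.75 = -0.6507, -0.241 m / 0.75 = -0.3213, -0.357 rad / 2.0944 = -0.1705.

Request:
move_arm --plan '[{"delta_pos":[-0.6507,-0.3213,0.1093],"turn":[0,0,-0.1705],"fingers":0},{"delta_pos":[-0.6507,-0.3213,0.1093],"turn":[0,0,-0.1705],"fingers":0},{"delta_pos":[-0.6507,-0.3213,0.1093],"turn":[0,0,-0.1705],"fingers":0},{"delta_pos":[-0.6507,-0.3213,0.1093],"turn":[0,0,-0.1705],"fingers":0},{"delta_pos":[-0.6507,-0.3213,0.1093],"turn":[0,0,-0.1705],"fingers":0},{"delta_pos":[-0.6507,-0.3213,0.1093],"turn":[0,0,-0.1705],"fingers":0},{"delta_pos":[-0.6507,-0.3213,0.1093],"turn":[0,0,-0.1705],"fingers":0},{"delta_pos":[-0.6507,-0.3213,0.1093],"turn":[0,0,-0.1705],"fingers":0},{"delta_pos":[-0.6507,-0.3213,0.1093],"turn":[0,0,-0.1705],"fingers":0},{"delta_pos":[-0.6507,-0.3213,0.1093],"turn":[0,0,-0.1705],"fingers":0},{"delta_pos":[-0.6507,-0.3213,0.1093],"turn":[0,0,-0.1705],"fingers":0},{"delta_pos":[-0.6507,-0.3213,0.1093],"turn":[0,0,-0.1705],"fingers":0}]'

```text
clock: 1.6
position: [0.5661, 0.2546, 0.1604]
ee_rot: [-0.056, 0.998, 0.0, -0.0]
ft_force: [-0.3, 0.1, 0.8]
grip_width: 1.003
grasp_force: 0.0
```

```bash
python3 - <<'E'
from h import *
go([.567,.253,.017],96.3); ft(16); o=get_obs(); print(o["clock"],o["position"])
E
```

```text
delta [-0.0008 -0.0018  0.1434] turn [ 0.0007 -0.0003  0.0025]
F/M [-0.086 -0.048  0.014 -0.005  0.003  0.001] sd [0.474 0.537 0.633 0.024 0.04  0.029]
2.4 [0.56703974 0.25317344 0.16032014]
```

Request:
move_arm --plan '[{"delta_pos":[0,0,0.0667],"fingers":0},{"delta_pos":[0,0,0.1333],"fingers":0},{"delta_pos":[0,0,0.1733],"fingers":0},{"delta_pos":[0,0,0.1907],"fingers":0},{"delta_pos":[0,0,0.1907],"fingers":0},{"delta_pos":[0,0,0.1907],"fingers":1},{"delta_pos":[0,0,0.1907],"fingers":1},{"delta_pos":[0,0,0.1907],"fingers":1},{"delta_pos":[0,0,0.1907],"fingers":1},{"delta_pos":[0,0,0.1907],"fingers":1},{"delta_pos":[0,0,0.1907],"fingers":1}]' --force 90

```text
validation failed for argument at $.pl...
```

To row units: 0.143 m / 0.75 = 0.1907, 0.13 m / 0.75 = 0.1733.

Request:
move_arm --plan '[{"delta_pos":[0,0,0.0667],"turn":[0,0,0],"fingers":0},{"delta_pos":[0,0,0.1333],"turn":[0,0,0],"fingers":0},{"delta_pos":[0,0,0.1733],"turn":[0,0,0],"fingers":0},{"delta_pos":[0,0,0.1907],"turn":[0,0,0],"fingers":0},{"delta_pos":[0,0,0.1907],"turn":[0,0,0],"fingers":0},{"delta_pos":[0,0,0.1907],"turn":[0,0,0],"fingers":1},{"delta_pos":[0,0,0.1907],"turn":[0,0,0],"fingers":1},{"delta_pos":[0,0,0.1907],"turn":[0,0,0],"fingers":1},{"delta_pos":[0,0,0.1907],"turn":[0,0,0],"fingers":1},{"delta_pos":[0,0,0.1907],"turn":[0,0,0],"fingers":1},{"delta_pos":[0,0,0.1907],"turn":[0,0,0],"fingers":1}]' --force 90

```text
clock: 3.78
position: [0.5674, 0.2534, 0.0182]
ee_rot: [-0.055, 0.998, 0.0, 0.0]
ft_force: [-1.3, -0.3, 5.9]
grip_width: 0.235
grasp_force: 89.3
```

To row units: -0.13 m / 0.75 = -0.1733, -0.11 m / 0.75 = -0.1467.

Request:
move_arm --plan '[{"delta_pos":[0,0,-0.0133],"turn":[0,0,0],"fingers":1},{"delta_pos":[0,0,-0.04],"turn":[0,0,0],"fingers":1},{"delta_pos":[0,0,-0.0933],"turn":[0,0,0],"fingers":1},{"delta_pos":[0,0,-0.1467],"turn":[0,0,0],"fingers":1},{"delta_pos":[0,0,-0.1733],"turn":[0,0,0],"fingers":1},{"delta_pos":[0,0,-0.1733],"turn":[0,0,0],"fingers":1},{"delta_pos":[0,0,-0.1733],"turn":[0,0,0],"fingers":1}]'

```text
clock: 4.65
position: [0.5664, 0.2529, 0.1465]
ee_rot: [-0.055, 0.998, -0.0, -0.001]
ft_force: [-0.0, -0.3, -3.8]
grip_width: 0.23
grasp_force: 88.6
```

```bash
cat >> h.py <<'E'
def pad(n="top",zmin=.01):
    """paddle state: centre line heading, height along the axis, distances of band, blade tip"""
    c=camera(n); P,h,ok=paddle(c); H,S,V=[h[...,i].astype(int) for i in range(3)]
    w=ok&(P[...,2]>zmin)&(P[...,2]<.4)&(P[...,0]>.2)&(P[...,0]<.93)&(P[...,1]>-.42)&(P[...,1]<.4)&(S>60)&(V>80)&((H<28)|(H>175))
    k,l,s,ce=cv2.connectedComponentsWithStats(cv2.morphologyEx(w.astype(np.uint8),cv2.MORPH_CLOSE,np.ones((3,3))))
    return P[w],h[w],c
E
python3 - <<'E'
from h import *
f=ft(24); o=get_obs(); p=o["position"]
u=np.array([np.cos(np.radians(6.3)),np.sin(np.radians(6.3))])
W=-f[2]; # M = r x F, F=(0,0,-W): Mx=-ry W, My= rx W
r=np.array([f[4],-f[3]])/W; print("W",W,"r",r,"along",r@u,"across",r@[-u[1],u[0]],p,o["clock"],o["grasp_force"])
q,h,c=pad(); 
d=(q[:,:2]-p[:2]); s=d@u; t=d@[-u[1],u[0]]
for a in np.arange(-.3,.26,.04):
    m=(s>a)&(s<a+.04); 
    if m.sum()>5: print(round(a+.02,2),m.sum(),np.round([np.median(t[m])*1000,np.median(q[m,2])*1000],1))
print("ends",s.min(),s.max())
E
```

```text
F/M [ 9.000e-02  3.300e-02 -3.995e+00 -2.000e-03  6.600e-02 -6.000e-03] sd [0.525 0.452 0.447 0.032 0.031 0.024]
W 3.99518647551549 r [0.01657767 0.00042422] along 0.016524105586181066 across -0.0013974845569518035 [0.56700848 0.25316908 0.14732288] 5.85 88.58287811279297
-0.08 55 [-11.6 151.4]
-0.04 136 [ -7.9 153.7]
-0.0 58 [ -3.4 153.4]
0.04 41 [-12.9 151.8]
0.08 356 [-14.1 148.6]
0.12 568 [ -7.3 148. ]
0.16 630 [ -2.4 147.8]
0.2 517 [ -1.6 147.8]
ends -0.09303485500208362 0.3027602969722694
```

```bash
python3 - <<'E'
from h import *
go([.5374,-.1828,.147],71.5)
E
```

```text
delta [ 7.740e-02 -4.301e-01  3.000e-04] turn [1.000e-04 0.000e+00 4.331e-01]
```

To row units: -0.43 m / 0.75 = -0.5733, -0.11 m / 0.75 = -0.1467, 0.11 rad / 2.0944 = 0.0525.

Request:
move_arm --plan '[{"delta_pos":[0.0053,-0.0267,0],"turn":[0,0,0.0095],"fingers":1},{"delta_pos":[0.0147,-0.08,0],"turn":[0,0,0.0286],"fingers":1},{"delta_pos":[0.0267,-0.1467,0],"turn":[0,0,0.0525],"fingers":1},{"delta_pos":[0.0387,-0.2133,0],"turn":[0,0,0.0764],"fingers":1},{"delta_pos":[0.0507,-0.28,0],"turn":[0,0,0.1003],"fingers":1},{"delta_pos":[0.0627,-0.3467,0],"turn":[0,0,0.1241],"fingers":1},{"delta_pos":[0.0747,-0.4133,0],"turn":[0,0,0.148],"fingers":1},{"delta_pos":[0.0867,-0.48,0],"turn":[0,0,0.1719],"fingers":1},{"delta_pos":[0.096,-0.5333,0],"turn":[0,0,0.1924],"fingers":1},{"delta_pos":[0.102,-0.5667,0],"turn":[0,0,0.2044],"fingers":1},{"delta_pos":[0.1032,-0.5733,0],"turn":[0,0,0.2067],"fingers":1},{"delta_pos":[0.1032,-0.5733,0],"turn":[0,0,0.2067],"fingers":1}]'

```text
clock: 7.4
position: [0.5375, -0.1819, 0.1471]
ee_rot: [0.16, 0.987, 0.0, -0.0]
ft_force: [0.2, -0.2, -4.6]
grip_width: 0.233
grasp_force: 88.6
```

```bash
cat >> h.py <<'E'
def weigh(yaw,n=16):
    f=ft(n); o=get_obs(); W=-f[2]; a=np.radians(yaw-90); u=np.array([np.cos(a),np.sin(a)])
    r=np.array([f[4],-f[3]])/W; print("W",W,"along",r@u,"across",r@[-u[1],u[0]],"pos",o["position"].round(4),o["clock"])
E
python3 - <<'E'
from h import *
weigh(71.5,30); go([.5374,-.1828,.075],71.5)
c=snap("scene","s1.png"); cv2.imwrite("pics/s1.png",c["color"][130:430,120:520,::-1])
E
```

```text
F/M [ 6.100e-02 -6.200e-02 -4.095e+00  7.000e-03  4.600e-02 -2.000e-03] sd [0.49  0.595 0.649 0.031 0.027 0.028]
W 4.095327042891878 along 0.011071916659458395 across 0.0020198768863630727 pos [ 0.5374 -0.1827  0.1473] 8.9
delta [-0.0001 -0.0001  0.0723] turn [ 0.0001 -0.      0.0001]
```

View pics/s1.png

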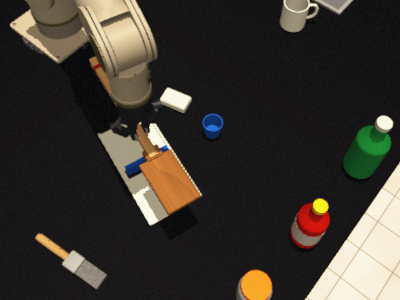

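The crop shows the paddle held above the tray, along its long side, with the cup (212,125) and soap (176,99) clear. The mean of both weighings puts the balance point 13.5 mm ahead of the grip, so I shift the paddle by 3 mm and lower it.

To row units: 0.074 m / 0.75 = 0.0987, -0.003 m / 0.75 = -0.004.

Request:
move_arm --plan '[{"delta_pos":[-0.004,0,0.0267],"turn":[0,0,0],"fingers":1},{"delta_pos":[-0.004,0,0.0667],"turn":[0,0,0],"fingers":1},{"delta_pos":[-0.004,0,0.0893],"turn":[0,0,0],"fingers":1},{"delta_pos":[-0.004,0,0.0973],"turn":[0,0,0],"fingers":1},{"delta_pos":[-0.004,0,0.0987],"turn":[0,0,0],"fingers":1},{"delta_pos":[-0.004,0,0.0987],"turn":[0,0,0],"fingers":1}]'

```text
clock: 9.7
position: [0.5408, -0.1839, 0.074]
ee_rot: [0.161, 0.987, 0.0, 0.001]
ft_force: [0.2, -0.2, -3.1]
grip_width: 0.241
grasp_force: 88.6
```

```bash
python3 - <<'E'
from h import *
weigh(71.5,8)
E
```

```text
F/M [ 0.315 -0.042 -3.896  0.021  0.067  0.008] sd [0.535 0.342 0.38  0.025 0.026 0.024]
W 3.8956312943009217 along 0.01788249286671595 across 0.0004194835669119952 pos [ 0.5403 -0.1837  0.0735] 10.1
```

To row units: 0.003 m / 0.75 = 0.004, 0.001 m / 0.75 = 0.0013.

Request:
move_arm --plan '[{"delta_pos":[0,0,0.0013],"turn":[0,0,0],"fingers":1},{"delta_pos":[0,0,0.0027],"turn":[0,0,0],"fingers":1},{"delta_pos":[0,0,0.004],"turn":[0,0,0],"fingers":1},{"delta_pos":[0,0,0.004],"turn":[0,0,0],"fingers":1}]'

```text
clock: 10.6
position: [0.5402, -0.1837, 0.0701]
ee_rot: [0.161, 0.987, 0.0, -0.0]
ft_force: [-0.2, 0.8, -3.5]
grip_width: 0.237
grasp_force: 88.6
```

```bash
python3 - <<'E'
from h import *
weigh(71.5,6)
E
```

```text
F/M [ 0.371 -0.138 -3.555  0.027  0.072 -0.025] sd [0.363 0.339 0.58  0.017 0.027 0.018]
W 3.55454213450705 along 0.021785550351032437 across -0.0008655931028674102 pos [ 0.5403 -0.1837  0.0703] 10.9
```

Request:
move_arm --plan '[{"delta_pos":[0,0,0.0013],"turn":[0,0,0],"fingers":1},{"delta_pos":[0,0,0.0013],"turn":[0,0,0],"fingers":1}]'

```text
clock: 11.15
position: [0.5401, -0.1836, 0.0691]
ee_rot: [0.161, 0.987, 0.0, -0.0]
ft_force: [0.7, 0.1, -4.4]
grip_width: 0.231
grasp_force: 88.6
```

```bash
python3 - <<'E'
from h import *
weigh(71.5,6)
E
```

```text
F/M [-0.167 -0.013 -4.033  0.022  0.037  0.014] sd [0.634 0.245 0.289 0.023 0.011 0.03 ]
W 4.033031220355365 along 0.010509475722659489 across -0.0021971956916577652 pos [ 0.5402 -0.1836  0.0693] 11.45
```

To row units: 0.0008 m / 0.75 = 0.0011, 0.0005 m / 0.75 = 0.0007.

Request:
move_arm --plan '[{"delta_pos":[0,0,0.0007],"turn":[0,0,0],"fingers":1},{"delta_pos":[0,0,0.0011],"turn":[0,0,0],"fingers":1},{"delta_pos":[0,0,0.0011],"turn":[0,0,0],"fingers":1}]'

```text
clock: 11.82
position: [0.5402, -0.1837, 0.0685]
ee_rot: [0.161, 0.987, 0.0, -0.0]
ft_force: [0.6, 0.4, -5.3]
grip_width: 0.232
grasp_force: 88.6
```

```bash
python3 - <<'E'
from h import *
weigh(71.5,6)
E
```

```text
F/M [ 2.750e-01  1.400e-02 -4.184e+00  4.000e-03  6.100e-02 -3.000e-03] sd [0.429 0.413 0.343 0.03  0.041 0.019]
W 4.1843057169503615 along 0.014208092186036117 across 0.0038314197170909695 pos [ 0.5402 -0.1837  0.0685] 12.125
```

To row units: 0.0008 m / 0.75 = 0.0011, 0.0005 m / 0.75 = 0.0007.

Request:
move_arm --plan '[{"delta_pos":[0,0,0.0007],"turn":[0,0,0],"fingers":1},{"delta_pos":[0,0,0.0011],"turn":[0,0,0],"fingers":1},{"delta_pos":[0,0,0.0011],"turn":[0,0,0],"fingers":1}]'

```text
clock: 12.5
position: [0.5406, -0.1838, 0.0681]
ee_rot: [0.161, 0.987, 0.0, 0.0]
ft_force: [-0.6, 0.6, 2.1]
grip_width: 0.231
grasp_force: 89.2
```

```bash
python3 - <<'E'
from h import *
weigh(71.5,6)
E
```

```text
F/M [-0.518  0.022  4.197  0.02   0.132  0.005] sd [0.447 0.28  0.871 0.028 0.032 0.021]
W -4.196702730892406 along -0.03130534232550179 across -0.005436974785786186 pos [ 0.5406 -0.1838  0.0681] 12.8
```

To row units: -0.0004 m / 0.75 = -0.0005.

Request:
move_arm --plan '[{"delta_pos":[0,0,-0.0005],"turn":[0,0,0],"fingers":1},{"delta_pos":[0,0,-0.0005],"turn":[0,0,0],"fingers":1}]'

```text
clock: 13.05
position: [0.5403, -0.1837, 0.0681]
ee_rot: [0.161, 0.987, 0.0, 0.0]
ft_force: [-0.2, -0.7, 3.0]
grip_width: 0.232
grasp_force: 89.6
```

```bash
python3 - <<'E'
from h import *
weigh(71.5,16)
o=get_obs(); print(np.round(o["joint_pos"],3),np.round(o["tau"],2))
E
```

```text
F/M [-1.710e-01 -1.090e-01  4.011e+00 -7.000e-03 -3.000e-03  1.600e-02] sd [0.362 0.396 0.537 0.04  0.03  0.018]
W -4.011201919951204 along 0.001268979003403525 across -0.0014938032655905868 pos [ 0.5403 -0.1837  0.0681] 13.85
[-0.131  0.399  0.457  1.816 -0.209  0.974  1.66 ] [-2.000e-02 -5.273e+01  7.220e+00 -3.076e+01  1.000e-02  1.000e-02
  0.000e+00]
```

To row units: -0.0005 m / 0.75 = -0.0007.

Request:
move_arm --plan '[{"delta_pos":[0,0,-0.0007],"turn":[0,0,0],"fingers":1},{"delta_pos":[0,0,-0.0007],"turn":[0,0,0],"fingers":1}]'

```text
clock: 14.1
position: [0.5399, -0.1836, 0.0682]
ee_rot: [0.161, 0.987, 0.0, -0.0]
ft_force: [0.8, 0.1, -0.1]
grip_width: 0.238
grasp_force: 89.3
```

```bash
python3 - <<'E'
from h import *
weigh(71.5,16)
E
```

```text
F/M [ 0.304  0.095 -2.869 -0.007 -0.014  0.015] sd [0.651 0.466 1.112 0.029 0.057 0.035]
W 2.8686565693330874 along -0.005396641506821987 across 0.0007994978588041719 pos [ 0.54   -0.1836  0.0684] 14.9
```

To row units: 0.0003 m / 0.75 = 0.0004.

Request:
move_arm --plan '[{"delta_pos":[0,0,0.0004],"turn":[0,0,0],"fingers":1},{"delta_pos":[0,0,0.0004],"turn":[0,0,0],"fingers":0.72},{"delta_pos":[0,0,0.0004],"turn":[0,0,0],"fingers":0.65},{"delta_pos":[0,0,0.0004],"turn":[0,0,0],"fingers":0.6}]' --force 20

```text
clock: 15.4
position: [0.5405, -0.1837, 0.0685]
ee_rot: [0.161, 0.987, 0.0, 0.0]
ft_force: [-0.9, -0.5, -0.4]
grip_width: 0.398
grasp_force: 0.0
```

```bash
cat >> h.py <<'E'
def prof(n="scene",show=True):
    """tilt of the paddle along tray x about the ridge: heights of the blade top along s, and extents"""
    q,h,c=pad(n); u=np.array([.948,-.317]); d=q[:,:2]-[.553,-.188]; s=d@u; t=d@[.317,.948]
    k=(abs(t)<.06)&(s>.075); b=q[k]; bs=s[k]; tt=t[k]
    A=np.c_[bs,tt,np.ones(len(bs))]; z=b[:,2]; w=np.ones(len(z),bool)
    for _ in range(5):
        x=np.linalg.lstsq(A[w],z[w],rcond=None)[0]; e=z-A@x; w=abs(e)<.006
    print(n,"pitch deg",np.degrees(x[0]).round(2),"z at .15",(x[0]*.15+x[2]).round(4),"far end",np.percentile(bs[w],99.5).round(4),"n",w.sum(),"blade t",tt[w].mean().round(4))
    g=(abs(t)<.03)&(s<-.1)
    if g.sum()>5: print("  handle z",[(round(a,2),round(float(np.median(q[g&(s>a-.02)&(s<a+.02),2])),4)) for a in np.arange(-.26,-.1,.04) if (g&(s>a-.02)&(s<a+.02)).sum()>3])
    return c
E
python3 - <<'E'
from h import *
for _ in range(3): c=prof("scene")
prof("top"); o=get_obs(); print(o["clock"],o["position"],o["ft_force"],o["grip_width"],o["grasp_force"])
cv2.imwrite("pics/s2.png",cv2.resize(c["color"][130:380,140:440,::-1],None,fx=2,fy=2))
E
```

```text
scene pitch deg -1.39 z at .15 0.0662 far end 0.2012 n 1745 blade t -0.0012
  handle z [(np.float64(-0.26), 0.0818), (np.float64(-0.22), 0.0808), (np.float64(-0.18), 0.0792), (np.float64(-0.14), 0.0789)]
scene pitch deg -1.52 z at .15 0.0661 far end 0.2014 n 1747 blade t -0.0012
  handle z [(np.float64(-0.26), 0.0825), (np.float64(-0.22), 0.0806), (np.float64(-0.18), 0.08), (np.float64(-0.14), 0.0792)]
scene pitch deg -1.67 z at .15 0.0658 far end 0.2017 n 1762 blade t -0.0011
  handle z [(np.float64(-0.26), 0.0827), (np.float64(-0.22), 0.0813), (np.float64(-0.18), 0.0804), (np.float64(-0.14), 0.0784)]
top pitch deg -1.77 z at .15 0.0653 far end 0.2012 n 988 blade t 0.0112
  handle z [(np.float64(-0.14), 0.0676)]
15.6 [ 0.54027099 -0.18368624  0.06834256] [0.02696232 0.20948281 0.76565695] 0.39889329933113615 0.0
```

View pics/s2.png

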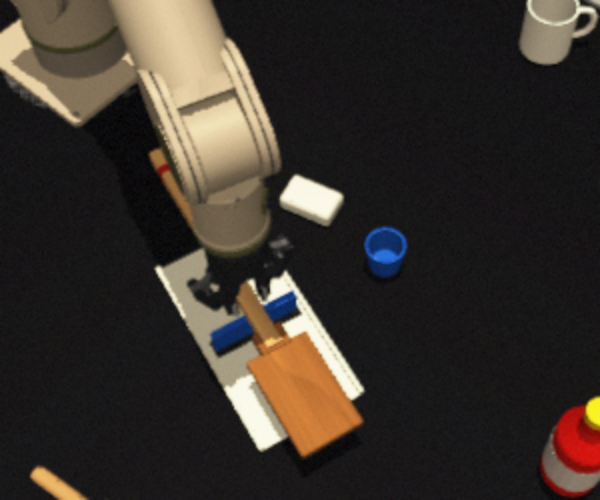

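The crop shows the paddle released, resting on the ridge at (255,320), blade end slightly low. I'll check whether it settles.

```bash
python3 - <<'E'
from h import *
for _ in range(6): prof("scene")
E
```

```text
scene pitch deg -1.77 z at .15 0.0657 far end 0.2015 n 1756 blade t -0.0012
  handle z [(np.float64(-0.26), 0.0828), (np.float64(-0.22), 0.082), (np.float64(-0.18), 0.0807), (np.float64(-0.14), 0.0786)]
scene pitch deg -1.57 z at .15 0.0661 far end 0.2018 n 1750 blade t -0.0011
  handle z [(np.float64(-0.26), 0.0823), (np.float64(-0.22), 0.0802), (np.float64(-0.18), 0.0803), (np.float64(-0.14), 0.0778)]
scene pitch deg -1.5 z at .15 0.0662 far end 0.2015 n 1745 blade t -0.001
  handle z [(np.float64(-0.26), 0.0822), (np.float64(-0.22), 0.0817), (np.float64(-0.18), 0.079), (np.float64(-0.14), 0.0779)]
scene pitch deg -1.47 z at .15 0.0664 far end 0.2016 n 1741 blade t -0.0011
  handle z [(np.float64(-0.26), 0.0811), (np.float64(-0.22), 0.0803), (np.float64(-0.18), 0.0794), (np.float64(-0.14), 0.08)]
scene pitch deg -1.29 z at .15 0.0668 far end 0.2016 n 1754 blade t -0.001
  handle z [(np.float64(-0.26), 0.081), (np.float64(-0.22), 0.0801), (np.float64(-0.18), 0.079), (np.float64(-0.14), 0.0768)]
scene pitch deg -1.14 z at .15 0.0671 far end 0.2015 n 1752 blade t -0.001
  handle z [(np.float64(-0.26), 0.0804), (np.float64(-0.22), 0.08), (np.float64(-0.18), 0.0788), (np.float64(-0.14), 0.0783)]
```

```bash
python3 - <<'E'
from h import *
for i in range(32):
    camera("top")
    if i%4==0: prof("scene")
print(get_obs()["clock"])
E
```

```text
scene pitch deg -0.93 z at .15 0.0676 far end 0.2015 n 1752 blade t -0.0012
  handle z [(np.float64(-0.26), 0.0795), (np.float64(-0.22), 0.0793), (np.float64(-0.18), 0.0773), (np.float64(-0.14), 0.0771)]
scene pitch deg -1.11 z at .15 0.0673 far end 0.2011 n 1748 blade t -0.001
  handle z [(np.float64(-0.26), 0.0801), (np.float64(-0.22), 0.0798), (np.float64(-0.18), 0.0787), (np.float64(-0.14), 0.0772)]
scene pitch deg -1.31 z at .15 0.0669 far end 0.2016 n 1757 blade t -0.0011
  handle z [(np.float64(-0.26), 0.0809), (np.float64(-0.22), 0.0799), (np.float64(-0.18), 0.079), (np.float64(-0.14), 0.077)]
scene pitch deg -1.08 z at .15 0.067 far end 0.2012 n 1751 blade t -0.0013
  handle z [(np.float64(-0.26), 0.08), (np.float64(-0.22), 0.0804), (np.float64(-0.18), 0.0789), (np.float64(-0.14), 0.0777)]
scene pitch deg -1.08 z at .15 0.0671 far end 0.2012 n 1750 blade t -0.001
  handle z [(np.float64(-0.26), 0.0809), (np.float64(-0.22), 0.0799), (np.float64(-0.18), 0.0787), (np.float64(-0.14), 0.0776)]
scene pitch deg -1.17 z at .15 0.0671 far end 0.2014 n 1742 blade t -0.001
  handle z [(np.float64(-0.26), 0.0806), (np.float64(-0.22), 0.0792), (np.float64(-0.18), 0.0785), (np.float64(-0.14), 0.0777)]
scene pitch deg -1.15 z at .15 0.0671 far end 0.2016 n 1750 blade t -0.0009
  handle z [(np.float64(-0.26), 0.0798), (np.float64(-0.22), 0.0796), (np.float64(-0.18), 0.0791), (np.float64(-0.14), 0.0789)]
scene pitch deg -1.26 z at .15 0.0671 far end 0.2014 n 1754 blade t -0.001
  handle z [(np.float64(-0.26), 0.0807), (np.float64(-0.22), 0.0802), (np.float64(-0.18), 0.0789), (np.float64(-0.14), 0.0772)]
17.9
```

To row units: 0.0035 m / 0.75 = 0.0047, -0.003 m / 0.75 = -0.004, -0.02 rad / 2.0944 = -0.0095.

Request:
move_arm --plan '[{"delta_pos":[0,0,0],"turn":[0,0,0],"fingers":1},{"delta_pos":[0,0,0],"turn":[0,0,0],"fingers":1},{"delta_pos":[0,0,0],"turn":[0,0,0],"fingers":1},{"delta_pos":[0,0,0],"turn":[0,0,0],"fingers":1},{"delta_pos":[0,0,-0.002],"turn":[0,0,0],"fingers":1},{"delta_pos":[0,0,-0.004],"turn":[0,-0.0048,0],"fingers":1},{"delta_pos":[0.0047,0,-0.004],"turn":[0,-0.0095,0],"fingers":1},{"delta_pos":[0.0047,0,-0.004],"turn":[0,-0.0095,0],"fingers":1},{"delta_pos":[0.0047,0,-0.0027],"turn":[0,-0.0095,0],"fingers":1},{"delta_pos":[0.0047,0,-0.0013],"turn":[0,-0.0095,0],"fingers":1},{"delta_pos":[0.0047,0,-0.0013],"turn":[0,-0.0095,0],"fingers":1}]' --force 50

```text
clock: 19.27
position: [0.5369, -0.1826, 0.0691]
ee_rot: [0.161, 0.987, -0.002, 0.01]
ft_force: [0.4, 1.0, -3.7]
grip_width: 0.246
grasp_force: 49.8
```

```bash
python3 - <<'E'
from h import *
weigh(71.5,8); prof()
E
```

```text
F/M [-0.019  0.386 -3.946  0.036  0.103 -0.012] sd [0.651 0.622 0.293 0.031 0.02  0.029]
W 3.9457937412745494 along 0.027589466806744494 across -0.00026470896356323154 pos [ 0.5369 -0.1826  0.0693] 19.675
scene pitch deg 0.1 z at .15 0.071 far end 0.198 n 1713 blade t -0.0012
  handle z [(np.float64(-0.26), 0.0768), (np.float64(-0.22), 0.0765), (np.float64(-0.18), 0.0764), (np.float64(-0.14), 0.0739)]
```

Level and shifted by 3.5 mm. Now I lower it to touch.

To row units: 0.0008 m / 0.75 = 0.0011, 0.0004 m / 0.75 = 0.0005.

Request:
move_arm --plan '[{"delta_pos":[0,0,0.0005],"turn":[0,0,0],"fingers":1},{"delta_pos":[0,0,0.0011],"turn":[0,0,0],"fingers":1},{"delta_pos":[0,0,0.0011],"turn":[0,0,0],"fingers":1}]'

```text
clock: 20.1
position: [0.5369, -0.1825, 0.0684]
ee_rot: [0.161, 0.987, -0.002, 0.01]
ft_force: [0.1, 0.1, -4.2]
grip_width: 0.239
grasp_force: 49.8
```

```bash
python3 - <<'E'
from h import *
weigh(71.5,8)
E
```

```text
Traceback (most recent call last):
  File "h.py", line 36, in weigh
    f=ft(n); o=get_obs(); W=-f[2]; a=np.radians(yaw-90); u=np.array([np.cos(a),np.sin(a)])
  File "h.py", line 27, in ft
    camera("top"); o=get_obs(); f.append(np.r_[o["ft_force"],o["torque"]])
    ~~~~~~^^^^^^^
ValueError: 200 camera calls are used up
```

The camera calls are used up, so I continue by feel.

To row units: 0.0003 m / 0.75 = 0.0004.

Request:
move_arm --plan '[{"delta_pos":[0,0,0.0004],"turn":[0,0,0],"fingers":1},{"delta_pos":[0,0,0.0004],"turn":[0,0,0],"fingers":1},{"delta_pos":[0,0,0.0004],"turn":[0,0,0],"fingers":1}]'

```text
clock: 20.62
position: [0.537, -0.1826, 0.0682]
ee_rot: [0.161, 0.987, -0.002, 0.01]
ft_force: [-0.4, -0.5, -3.5]
grip_width: 0.243
grasp_force: 49.9
```

Request:
move_arm --plan '[{"delta_pos":[0,0,0],"turn":[0,0,0],"fingers":1}]'

```text
clock: 20.75
position: [0.537, -0.1826, 0.0682]
ee_rot: [0.161, 0.987, -0.002, 0.01]
ft_force: [0.6, -0.1, -2.4]
grip_width: 0.242
grasp_force: 49.9
```

Request:
move_arm --plan '[{"delta_pos":[0,0,0.0003],"turn":[0,0,0],"fingers":1},{"delta_pos":[0,0,0.0003],"turn":[0,0,0],"fingers":1},{"delta_pos":[0,0,0.0003],"turn":[0,0,0],"fingers":1}]'

```text
clock: 21.12
position: [0.5371, -0.1826, 0.0682]
ee_rot: [0.161, 0.987, -0.002, 0.01]
ft_force: [-0.5, 0.7, 0.3]
grip_width: 0.244
grasp_force: 50.2
```

Request:
move_arm --plan '[{"delta_pos":[0,0,0],"turn":[0,0,0],"fingers":1}]'

```text
clock: 21.25
position: [0.5371, -0.1827, 0.0682]
ee_rot: [0.161, 0.987, -0.002, 0.01]
ft_force: [-0.8, 0.2, 0.6]
grip_width: 0.247
grasp_force: 50.3
```

Request:
move_arm --plan '[{"delta_pos":[0,0,0],"turn":[0,0,0],"fingers":1}]'

```text
clock: 21.38
position: [0.5371, -0.1826, 0.0681]
ee_rot: [0.161, 0.987, -0.002, 0.01]
ft_force: [-0.0, 0.3, 0.8]
grip_width: 0.245
grasp_force: 50.4
```

Reaction on the ridge is now about the paddle's weight (4 to 5 N), so it is touching. I open gently.

Request:
move_arm --plan '[{"delta_pos":[0,0,0],"turn":[0,0,0],"fingers":1},{"delta_pos":[0,0,0],"turn":[0,0,0],"fingers":0.72},{"delta_pos":[0,0,0],"turn":[0,0,0],"fingers":0.65},{"delta_pos":[0,0,0],"turn":[0,0,0],"fingers":0.6},{"delta_pos":[0,0,0],"turn":[0,0,0],"fingers":0.6},{"delta_pos":[0,0,0],"turn":[0,0,0],"fingers":0.6},{"delta_pos":[0,0,0],"turn":[0,0,0],"fingers":0.6},{"delta_pos":[0,0,0],"turn":[0,0,0],"fingers":0.6},{"delta_pos":[0,0,0],"turn":[0,0,0],"fingers":0.6},{"delta_pos":[0,0,0],"turn":[0,0,0],"fingers":0.6},{"delta_pos":[0,0,0],"turn":[0,0,0],"fingers":0.6},{"delta_pos":[0,0,0],"turn":[0,0,0],"fingers":0.6}]' --force 20

```text
clock: 22.88
position: [0.5369, -0.1826, 0.0679]
ee_rot: [0.161, 0.987, -0.002, 0.01]
ft_force: [-0.6, 0.4, -0.3]
grip_width: 0.399
grasp_force: 0.0
```

To row units: -0.13 m / 0.75 = -0.1733, -0.01 m / 0.75 = -0.0133.

Request:
move_arm --plan '[{"delta_pos":[0,0,0],"turn":[0,0,0],"fingers":0.4},{"delta_pos":[0,0,0],"turn":[0,0,0],"fingers":0.3},{"delta_pos":[0,0,-0.0133],"turn":[0,0,0],"fingers":0.3},{"delta_pos":[0,0,-0.04],"turn":[0,0,0],"fingers":0.3},{"delta_pos":[0,0,-0.08],"turn":[0,0,0],"fingers":0.3},{"delta_pos":[0,0,-0.1333],"turn":[0,0,0],"fingers":0.3},{"delta_pos":[0,0,-0.1733],"turn":[0,0,0],"fingers":0.3},{"delta_pos":[0,0,-0.1733],"turn":[0,0,0],"fingers":0.3},{"delta_pos":[0,0,-0.1733],"turn":[0,0,0],"fingers":0.3},{"delta_pos":[0,0,-0.1733],"turn":[0,0,0],"fingers":0.3},{"delta_pos":[0,0,-0.1733],"turn":[0,0,0],"fingers":0.3},{"delta_pos":[0,0,-0.1733],"turn":[0,0,0],"fingers":0.3}]'

```text
clock: 24.38
position: [0.5343, -0.1817, 0.1976]
ee_rot: [0.161, 0.987, -0.002, 0.01]
ft_force: [0.2, 0.8, 0.0]
grip_width: 0.701
grasp_force: 0.0
```

Request:
move_arm --plan '[{"delta_pos":[0,0,0],"turn":[0,0,0],"fingers":0.3},{"delta_pos":[0,0,0],"turn":[0,0,0],"fingers":0.3},{"delta_pos":[0,0,0],"turn":[0,0,0],"fingers":0.3},{"delta_pos":[0,0,0],"turn":[0,0,0],"fingers":0.3},{"delta_pos":[0,0,0],"turn":[0,0,0],"fingers":0.3},{"delta_pos":[0,0,0],"turn":[0,0,0],"fingers":0.3},{"delta_pos":[0,0,0],"turn":[0,0,0],"fingers":0.3},{"delta_pos":[0,0,0],"turn":[0,0,0],"fingers":0.3},{"delta_pos":[0,0,0],"turn":[0,0,0],"fingers":0.3},{"delta_pos":[0,0,0],"turn":[0,0,0],"fingers":0.3},{"delta_pos":[0,0,0],"turn":[0,0,0],"fingers":0.3},{"delta_pos":[0,0,0],"turn":[0,0,0],"fingers":0.3}]'

```text
clock: 25.88
position: [0.5345, -0.1818, 0.1979]
ee_rot: [0.161, 0.987, -0.002, 0.01]
ft_force: [-0.3, 0.8, 0.3]
grip_width: 0.698
grasp_force: 0.0
```

```bash
python3 -c "
from workcell import hand_in; print(hand_in())"
```

```text
the job is handed in; nothing more can be done
None
```

I laid the paddle across the ridge, shifted it 3.5 mm to correct a steady 1.15° tilt, let go and handed in at 25.9 s, but the camera calls had run out, so I never saw whether it sat level after the final release.

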